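# Flip the sprung length stop over centre, press it home, butt the board against it

## Task

Set up the cutting fence for the next cut: push the sprung flip stop, now parked leaning back behind the fence, forward past its over-centre point so that it snaps over to the front, then press its arm down solidly home on its rest, leaning on it for a moment with about 18 N so that it seats. Then slide the loose board along the bed, flat and straight along the fence, until the end next to the stop butts against the stop's blade, press it there for a moment with about 18 N too, and take the hand away. Feel your way: each of these two presses must reach 12 N, but the stop never takes more than 25 N from the hand or the board. Leave the other things on the bench where they are.

Things in the scene. Friction and masses are not known exactly. Their poses are not given: they have to be found in the camera images.
- fence: Fixed cutting fence. Its frame: origin on the bed's underside, 17 mm above the bench, x from the open front to the fence, y along the fence away from the stop, z up. In mm in it: plywood bed x -70..65, y -170..210, top z = 12; aluminium fence bar front face x = 35, back x = 47, top z = 50, y -170..160; stop carriage on the bar at y = -120. Place and yaw vary; it never moves under load.
- fence_hinge (a point): Centre of the flip stop's hinge over the fence bar, at (52, -120, 62) mm in the fence's frame; the hinge axis runs along y. A spring holds the stop on either side: pushed level near its end, the arm resists with up to 8 N (15 N for a moment if it sticks on the finger) and springs back if let go early. The angle past which it runs over by itself, 1.0 to 1.35 rad, varies and cannot be seen.
- flip_stop (a joint): Hinge angle, rad: 0 = parked, arm leaning 0.61 back (+x) of upright; 0.61 upright; 2.18 home, arm level towards the open front (-x), on its hard rest (above 2.155 is home; some 20 N per mm). Past its dead centre it runs over by itself in about half a second, but friction stops it 0.05 to 0.35 rad short of home; pressed down with a few N at its end it goes on, and stays.
- stop_end (a point): On the arm's back face (upper face when home), on its midline, 92 mm from the hinge, centre of its round end (radius 12 mm); home: (-40, -120, 70) mm in the fence's frame. Steel arm 24 mm wide along the fence, 8 mm thick, reaching 104 mm from the hinge; the back face lies 8 mm off the hinge axis, the front face on it.
- stop_face (a point): On the blade's face that the board butts against (facing +y of the fence). The blade is a plate 8 mm thick along the fence, 20 to 66 mm from the hinge, hanging 46 mm below the arm; home it ends 4 mm above the bed and this point is at (9, -116, 22) mm in the fence's frame.
- board: Loose wooden board 60 x 210 x 16 mm (x, y, z), 0.10 to 0.18 kg, flat on the bed, 1 to 3 cm off the fence bar and 4 to 12 cm short of the stop. Origin: centre of its underside; y along it, away from the stop. Right at (5, -11, 12) mm in the fence's frame. Too near the bar to be gripped across; push its edges with closed fingertips; it slides at 1 to 2 N.
- board_tip (a point): Centre of the board's end face next to the stop, 8 mm above its underside. When right it is at y = -116 mm in the fence's frame.
- parts_box: Bystander, loose: small closed parts carton, 66x110x30 mm. Origin: centre of its underside.
- masking_tape: Bystander, loose: roll of cream masking tape lying flat, 97 mm across, 38 mm high. Origin: centre of its underside.
- wax_tin: Bystander, loose: round closed tin, 69 mm across, 52 mm high. Origin: centre of its underside.
- sanding_block: Bystander, loose: sanding block, 63x110x31 mm. Origin: centre of its underside.
- mug_1: Bystander, loose: white mug, 78x111x89 mm. Origin: centre of its underside.
- nail_tin: Bystander, loose: round closed tin, 69 mm across, 75 mm high. Origin: centre of its underside.

How it is judged (in metres and radians):
On the way, in this order (a step that is already met when the one before it is completed fails the run):
1. the flip stop has been pushed past its over-centre point and has snapped over to the front (value of joint flip_stop above 1.55 rad), for 0.2 s.
2. the flip stop is pressed home on its rest with at least 12 N, before the board is brought to it (value of joint flip_stop above 2.155 rad and contact force between the fingers and flip_stop above 12 N and y of board_tip in the frame of fence above -0.096 m), for 0.2 s.
3. the board is pressed against the blade of the stop with at least 12 N (value of joint flip_stop above 2.155 rad and contact force between board and flip_stop above 12 N and y of board_tip in the frame of fence below -0.1135 m), for 0.2 s.
At the end, for the whole second after the job is handed in: The flip stop is home (joint above 2.155 rad); the board lies flat and at rest on the bed, parallel to the fence within 0.025 rad, within 3 mm of the fence bar, its end within 2.5 mm of the stop's blade (value of joint flip_stop above 2.155 rad and y of board_tip in the frame of fence between -0.119 and -0.1135 m and x of board in the frame of fence above 0.002 m and angle between the y axis of board and the y axis of fence, either way round below 0.025 rad and angle between board's own z axis and vertical below 0.03 rad and z of board in the frame of fence below 0.015 m and linear speed of board below 0.01 m/s); the robot touches nothing.
It fails at once if the robot pushes the flip stop with more than 25 N (contact force between the arm and flip_stop above 25 N).
It fails at once if the robot's fingers push the flip stop with more than 25 N (contact force between the fingers and flip_stop above 25 N).
It fails at once if the board is pushed against the flip stop with more than 25 N (contact force between board and flip_stop above 25 N).
It fails at once if a bystander is moved by more than 3 cm (distance of any of parts_box, masking_tape, wax_tin, sanding_block, mug_1, nail_tin from where it was at the start of the episode above 0.03 m).
It also fails if it takes over 72 s, if anything falls off the work surface, if the arm or the gripper's body presses on something with over 40 N, if the wrist force passes 120 N, or if a joint passes its speed limit or range.

## Robot

A 6-joint arm with a two-finger parallel gripper is mounted at the origin on a cart in front of the work surface, level with it; the furniture and walls round the work are solid. World frame = base frame: x ahead of the robot, y to its left, z up, the work surface at z = 0. Lengths are in m, angles in degrees, forces in N, time in s.
With the tool pointing down it reaches from about 0.4 to 0.825 m from the base axis. Payload 7 kg.
Tool frame: the origin (TCP) lies on the centre line of the jaws, within the pads' length; the fingertips stand 19 mm ahead of it and the grasp point (between the pads) is the TCP (r.tip_extent is the distance from the TCP to the fingertips, in m); z points along the fingers, y is the line along which they close (so a half turn about z gives the same grasp; the last joint's range is limited). The gripper opens to 88 mm and grips with 3 to 60 N. Pads are 19 mm wide; open, the fingers measure 130 mm over their backs; the gripper's body (78 mm by 193 mm) begins 47 mm behind the grasp point.
Start: joints at [-54.597, 20.546, 0.682, 0, -70.136, -16.507], TCP at [0.219, -0.639, 0.246] pointing down, gripper open.
Joint ranges: [-176.03, 176.03], [-82.01, 121.73], [-58.28, 71.71], [-173.87, 95.51], [-174.79, -0.11], [-173.66, 173.66]. Speed limits (degrees/s): [136.94, 136.94, 172.46, 180, 180, 180].

## Interface

Orientations are given as [roll, pitch, yaw] about the fixed x, y, z axes, in that order (R = Rz(yaw) Ry(pitch) Rx(roll)).
In Python, from plant import r gives the robot as it stands. The module is installed in compiled form; this text tells all that it offers.
- The arm moves only by the tool jog_arm, never from a script. Its argument "deltas" is a list that holds one entry, the list of rows, each a list of 5 numbers: the opening, from -1 (shut) to 1 (fully open), then the shift along the world's x, y, z in cm, then the turn about the world's z in rad. In form: [[[claw, dx, dy, dz, turn], ...]]. A call has 1 to 8 rows; each row shifts and turns the commanded pose from where the row before left it; what a row does not reach is not made up. A row lasts 1/8 s, in which the tool goes at most 62.5 mm and 10.7 degrees, less where a joint would pass 70% of its speed; a pose out of reach is approached as far as the arm can. A call with a gripper value outside its range is refused whole. The fingers move at their own pace and stop on an object; "force" is the grip in N (left out, the last holds). Time passes only in rows, so rows that do not move let the fingers close. It gives the time, the measured TCP pose, the force, the opening and the grip force at its end, in the units of the state.
- r.get_state(): the state, without advancing time (a new reading comes with each control period).
- r.capture(name): name is "scene" or "top" or "wrist"; returns the picture (384x512x3 uint8, blue, green, red); there is no depth.
- r.camera_info(name): a dict with "fx", "fy", "cx", "cy" (pixels), "k1" (the pictures are not rectified: a ray, as slopes to the right and down, at radius r is drawn at 1 + k1 r^2 times it, then the intrinsics apply), "view" (4x4, takes a point from world to camera coordinates). Camera axes: x right, y up, looking along -z (the intrinsics and any distortion apply to the point x, -y, -z); pixel columns grow to the right and rows downward; lengths in m; the calibration is good to about 2 mm. A picture is of the moment at which its call begins: read the wrist's pose just before it. camera_info takes no time and is no camera call; for the wrist camera it gives the pose at the moment of the call.
- r.close_job(): hands the job in; it is judged then, once.
The state is a dict: "time_s": time; "joints": joint angles; "qd": joint speeds; "joint_torque": joint torques, N m; "tcp_pos": TCP position; "eef_rot": TCP orientation; "contact_force": force on the tool from outside, world axes, zero at the start; "moment": the same for the moment, N m; "gripper_width": finger opening in m; "gripper_force": force on a finger pad.
Only numpy, scipy, OpenCV 4.12 (cv2) and the standard library are available. Lean on these libraries where they do the work, as an engineer would, in place of code of your own. Each camera call takes 0.05 s, during which the arm holds its last target. There are 200 camera calls.

## Working session

There is one attempt and no reset: what is moved stays moved. The work goes in short steps, Python scripts to look and compute and a tool call to move; the robot and the scene stay as the last step left them, time stands still between calls to the robot, and variables do not carry over. Pictures are saved under pics/ and viewed, at most 10 in all, crops included, and the job is handed in when it is done.

Besides the shell and the picture viewer there is one more tool, called after "Call:" as name(argument=value, ...) on one line, values as JSON. jog_arm: Moves the arm, as the interface text tells. Its arguments: {"type":"object","properties":{"deltas":{"type":"array"},"force":{"type":"number"}},"required":["deltas"]}

```bash
mkdir -p pics; python3 - <<'E'
from plant import r
import cv2,numpy as np
s=r.get_state();print(s['time_s'],s['tcp_pos'],s['eef_rot'],s['contact_force'],s['gripper_width'],r.tip_extent)
for n in ("scene","top"):
    cv2.imwrite(f"pics/{n}0.png",r.capture(n)); i=r.camera_info(n);print(n,{k:(np.round(v,4).tolist()) for k,v in i.items() if k!='name'})
E
```

```text
0.0 [ 0.21843723 -0.63819492  0.244631  ] [ 1.79906018e+02 -8.22401608e-03 -1.61111152e+02] [ 0.2789531   0.35527407 -0.04433051] 0.08761122822685902 0.019
scene {'fx': 367.9369, 'fy': 367.9369, 'cx': 254.126, 'cy': 188.0588, 'k1': -0.0791, 'view': [[-0.913, -0.4076, -0.0191, 0.6044], [0.2797, -0.6593, 0.698, -0.2914], [-0.2971, 0.6319, 0.7159, -0.9862], [0.0, 0.0, 0.0, 1.0]]}
top {'fx': 396.5845, 'fy': 396.5845, 'cx': 258.325, 'cy': 190.7308, 'k1': 0.0418, 'view': [[0.0133, -0.9999, -0.0002, -0.0037], [0.994, 0.0132, 0.1082, -0.669], [-0.1082, -0.0016, 0.9941, -1.2138], [0.0, 0.0, 0.0, 1.0]]}
```

View pics/scene0.png

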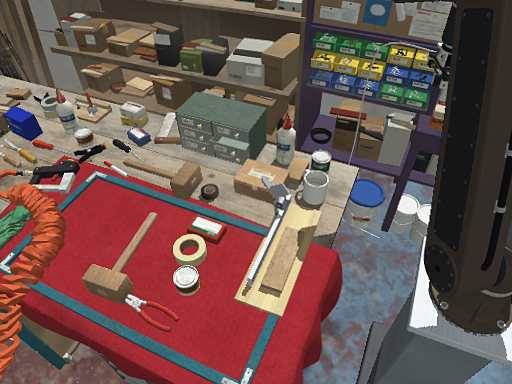

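View pics/top0.png

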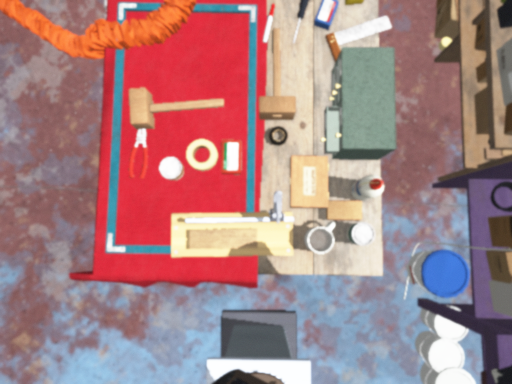

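The scene picture shows the fence at right with its stop by the mug. In the top picture the bed spans about u 171–293, v 213–257, with the stop at (278,205), the mug at (320,237) and the carton at (310,180). The fence axes roughly match the world axes. I'll zoom in on both.

```bash
cat > h.py <<'E'
from plant import r
import cv2,numpy as np
def ray(i,uv):
    a=np.array([(uv[0]-i['cx'])/i['fx'],(uv[1]-i['cy'])/i['fy']]); b=a.copy()
    for _ in range(20): b=a/(1+i['k1']*(b@b))
    V=np.array(i['view']);R=V[:3,:3];return -R.T@V[:3,3],R.T@np.array([b[0],-b[1],-1])
def onz(i,uv,z):
    o,d=ray(i,uv);return o+d*(z-o[2])/d[2]
def px(i,p):
    V=np.array(i['view']);c=V[:3,:3]@np.asarray(p)+V[:3,3];b=np.array([c[0],-c[1]])/-c[2];b=b*(1+i['k1']*(b@b))
    return np.array([i['fx']*b[0]+i['cx'],i['fy']*b[1]+i['cy']])
E
python3 - <<'E'
from h import *
t=cv2.imread('pics/top0.png');s=cv2.imread('pics/scene0.png')
a=cv2.resize(t[190:270,160:345],None,fx=4.3,fy=4.3,interpolation=cv2.INTER_CUBIC)[:300]
a=cv2.resize(t[195:265,160:345],(795,300),interpolation=cv2.INTER_CUBIC)
b=cv2.resize(s[165:325,225:345],(225,300),interpolation=cv2.INTER_CUBIC)
c=np.zeros((600,800,3),np.uint8);c[:300,:795]=a
b=cv2.resize(s[168:243,225:345],(480,300),interpolation=cv2.INTER_CUBIC);c[300:,:480]=b
cv2.imwrite('pics/c0.png',c)
i=r.camera_info('top')
for uv in [(171,213),(171,257.5),(293,213),(293,256)]:print(onz(i,uv,.029).round(4))
E
```

```text
[0.5957 0.2788 0.029 ]
[0.4577 0.2734 0.029 ]
[ 0.6007 -0.105   0.029 ]
[ 0.467  -0.1054  0.029 ]
```

View pics/c0.png

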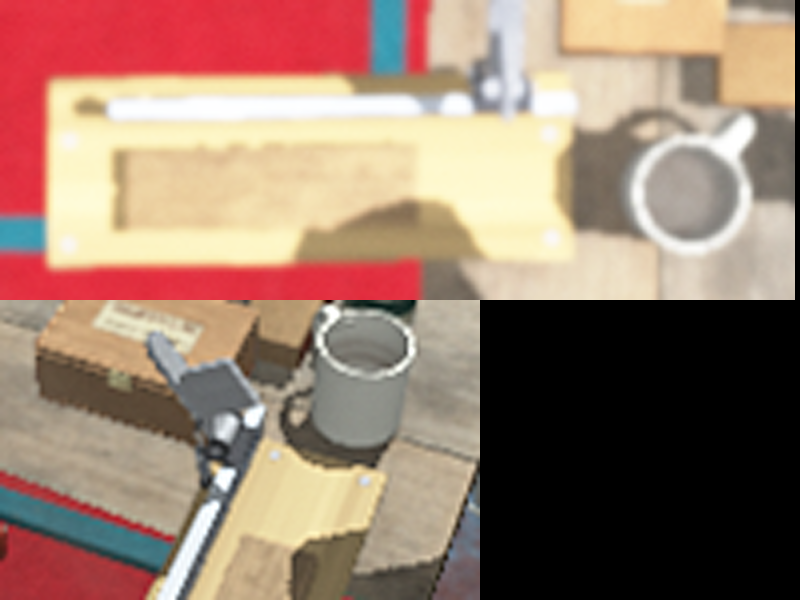

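Call:
jog_arm(deltas=[[[-1, 3, 4, 1.5, -0.04], [-1, 3, 4, 1.5, -0.04], [-1, 3, 4.5, 1.5, -0.04], [-1, 3, 4.5, 1.5, -0.04], [-1, 3, 4.5, 1, -0.04], [-1, 3, 4.5, 1, -0.04], [-1, 3, 4.5, 1, -0.04], [-1, 3, 4.5, 0, -0.03]]], force=60)

```text
time_s: 1.1
tcp_pos: [0.4595, -0.2871, 0.3363]
eef_rot: [-180.0, 0.1, -178.9]
contact_force: [0.5, -0.6, 0.2]
gripper_width: 0.013
gripper_force: 0.0
```

Call:
jog_arm(deltas=[[[-1, 1, 5.5, 0, 0], [-1, 1, 5.5, 0, 0], [-1, 1, 5.5, 0, 0], [-1, 0, 5.5, 0, 0], [-1, 0, 5, 0, 0], [-1, 0, 5, 0, 0], [-1, 0, 0, 0, 0], [-1, 0, 0, 0, 0]]])

```text
time_s: 2.1
tcp_pos: [0.4884, 0.0314, 0.3353]
eef_rot: [-180.0, -0.0, -178.8]
contact_force: [0.1, -0.6, 0.7]
gripper_width: 0.0005
gripper_force: 0.0
```

```bash
python3 - <<'E'
from h import *
import pickle
i=r.camera_info('wrist');s=r.get_state();cv2.imwrite('pics/w1.png',r.capture('wrist'))
pickle.dump(i,open('w1.pkl','wb'));print(s['time_s'],s['tcp_pos'],s['eef_rot'],s['contact_force'],s['gripper_width'])
V=np.array(i['view']);print(V.round(3).tolist(),-V[:3,:3].T@V[:3,3],i['fx'],i['k1'])
E
```

```text
2.1 [0.48837361 0.03142646 0.33533205] [-1.79984192e+02 -3.15732635e-02 -1.78809868e+02] [ 0.08063041 -0.55196305  0.6754392 ] 0.0005052968177904728
[[-0.021, 1.0, 0.001, -0.022], [-0.953, -0.02, -0.303, 0.531], [-0.303, -0.007, 0.953, -0.329], [0.0, 0.0, 0.0, 1.0]] [0.40561621 0.03007642 0.47449944] 283.9341919163434 -0.05999917255114051
```

View pics/w1.png

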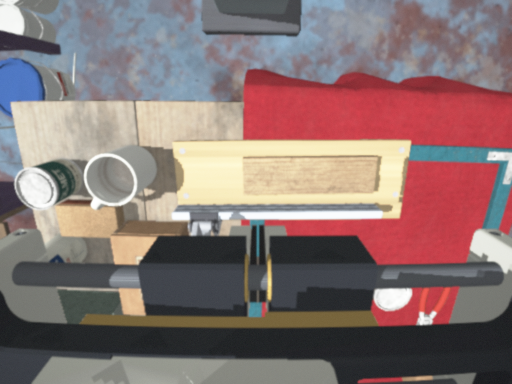

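The wrist view shows the bed with corners near (173,143), (410,140) and (402,217). The board sits at about u 243–380, v 156–194, the fence bar at v≈212, and the hinge at (205,220). I'll refine this by fitting edges.

```bash
python3 - <<'E'
from h import *
import pickle
i=pickle.load(open('w1.pkl','rb'));im=cv2.imread('pics/w1.png')
c=cv2.resize(im[130:240,165:415],None,fx=3.2,fy=3.2,interpolation=cv2.INTER_CUBIC);cv2.imwrite('pics/c1.png',c)
g=cv2.GaussianBlur(im,(3,3),0).astype(float)
def edge(fixed,lo,hi,ax,ch=None):
    P=[]
    for f in fixed:
        l=(g[lo:hi,f] if ax=='v' else g[f,lo:hi]); d=np.abs(np.diff(l,axis=0)).sum(1);k=int(d.argmax())
        w=d[max(0,k-1):k+2];p=lo+(np.arange(max(0,k-1),max(0,k-1)+len(w))*w).sum()/w.sum()+.5
        P.append((f,p) if ax=='v' else (p,f))
    return np.array(P,float)
def fit(P,z):
    W=np.array([onz(i,p,z)[:2] for p in P]);vx,vy,x,y=cv2.fitLine(W.astype(np.float32),cv2.DIST_HUBER,0,.001,.001).ravel()
    res=(W-[x,y])@[-vy,vx]
    return np.array([x,y]).round(4),np.degrees(np.arctan2(vx,vy)).round(2) if abs(vy)>abs(vx) else np.degrees(np.arctan2(-vy,vx)).round(2),np.abs(res).mean().round(4)
print('front bed',fit(edge(range(190,400,3),136,148,'v'),.029))
print('stop end bed',fit(edge(range(150,203,3),168,182,'u'),.029))
print('far end bed',fit(edge(range(150,205,3),398,416,'u'),.029))
print('board front top?',fit(edge(range(250,374,3),150,163,'v'),.045))
print('board back top',fit(edge(range(250,374,3),186,200,'v'),.045))
print('board stop end',fit(edge(range(163,188,2),236,252,'u'),.045))
print('board far end',fit(edge(range(163,188,2),370,388,'u'),.045))
E
```

```text
front bed (array([0.4646, 0.1183], dtype=float32), np.float32(178.1), np.float64(0.0004))
stop end bed (array([ 0.5328, -0.0996], dtype=float32), np.float32(-0.23), np.float64(0.0025))
far end bed (array([0.5258, 0.2723], dtype=float32), np.float32(-4.14), np.float64(0.0022))
board front top? (array([0.4854, 0.1158], dtype=float32), np.float32(178.07), np.float64(0.0002))
board back top (array([0.548 , 0.1202], dtype=float32), np.float32(177.63), np.float64(0.0005))
board stop end (array([0.5155, 0.0096], dtype=float32), np.float32(-1.22), np.float64(0.0002))
board far end (array([0.5136, 0.2251], dtype=float32), np.float32(-5.16), np.float64(0.0005))
```

View pics/c1.png

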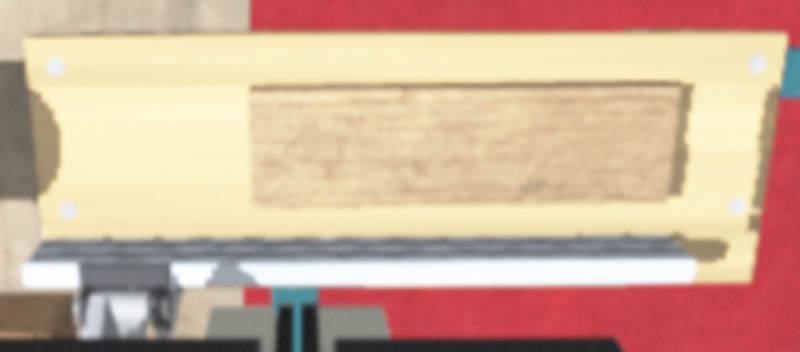

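```bash
python3 - <<'E'
from h import *
import pickle
i=pickle.load(open('w1.pkl','rb'));t=r.camera_info('top')
psi=.033;ex=np.array([np.cos(psi),np.sin(psi)]);ey=np.array([-ex[1],ex[0]])
def f(n,c,uv,z):
    p=onz(c,uv,z)[:2];print(n,p.round(4),(ex@p).round(4),(ey@p).round(4))
f('SF -70,-170',i,(172.8,141.9),.029);f('FF -70,210',i,(411.2,140.3),.029);f('FB 65,210',i,(400.3,218.1),.029);f('Send y-170',i,(178.1,204.4),.029)
f('bar topfront stop 35,-170',i,(172,212),.067);f('bar topfront far 35,160',i,(165+695/3.2,130+260/3.2),.067)
f('bar topback stop 47,-170',i,(172,219),.067);f('bar topback far 47,160',i,(382,218.5),.067)
f('carriage y-120',i,(205.5,212.8),.075)
f('board SF',i,(243,157),.045);f('board SB',i,(244.2,194.7),.045);f('board FB',i,(373.5,192.5),.045);f('board FF',i,(380,156.2),.045)
f('arm base top',t,(160+508/4.297,195+85/4.286),.08);f('arm mid top',t,(160+505/4.297,195+30/4.286),.14)
E
```

```text
SF -70,-170 [ 0.4722 -0.1013] 0.4686 -0.1169
FF -70,210 [0.4606 0.2766] 0.4695 0.2612
FB 65,210 [0.5948 0.282 ] 0.6037 0.2623
Send y-170 [ 0.5772 -0.0994] 0.5736 -0.1184
bar topfront stop 35,-170 [ 0.5754 -0.0988] 0.5718 -0.1177
bar topfront far 35,160 [0.5674 0.2292] 0.5747 0.2103
bar topback stop 47,-170 [ 0.5873 -0.0996] 0.5836 -0.1189
bar topback far 47,160 [0.5797 0.2309] 0.587 0.2116
carriage y-120 [ 0.5722 -0.045 ] 0.5704 -0.0638
board SF [0.491  0.0102] 0.4911 -0.006
board SB [0.5521 0.0125] 0.5522 -0.0057
board FB [0.544  0.2204] 0.551 0.2024
board FF [0.4847 0.2222] 0.4918 0.2061
arm base top [ 0.5918 -0.056 ] 0.5896 -0.0755
arm mid top [ 0.6258 -0.0507] 0.6238 -0.0713
```

Call:
jog_arm(deltas=[[[-1, 5, -2, 0, 0.012], [-1, 5, -2, 0, 0], [-1, 5, -2, 0, 0], [-1, 5.35, -1.7, 0, 0], [-1, 0, 0, -5, 0], [-1, 0, 0, -5, 0], [-1, 0, 0, -5, 0], [-1, 0, 0, -1.7, 0]]])

```text
time_s: 3.15
tcp_pos: [0.6901, -0.0475, 0.1649]
eef_rot: [-180.0, -0.3, -178.3]
contact_force: [-0.9, -0.6, -0.2]
gripper_width: 0.0002
gripper_force: 0.0
```

Call:
jog_arm(deltas=[[[-1, 0, 0, 0, 0], [-1, 0, 0, 0, 0]]])

```text
time_s: 3.4
tcp_pos: [0.6934, -0.0459, 0.1711]
eef_rot: [-180.0, 0.2, -178.2]
contact_force: [-1.3, 0.2, 0.7]
gripper_width: 0.0002
gripper_force: 0.0
```

```bash
python3 - <<'E'
from h import *
import pickle
t=r.camera_info('top');s=r.camera_info('scene');a=r.capture('top');b=r.capture('scene')
c=np.zeros((560,700,3),np.uint8);c[:280]=cv2.resize(a[180:260,200:400],(700,280),interpolation=cv2.INTER_CUBIC)
c[280:]=cv2.resize(b[130:250,200:500],(700,280),interpolation=cv2.INTER_CUBIC)
cv2.imwrite('pics/c2.png',c)
E
```

```text
(no output)
```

View pics/c2.png

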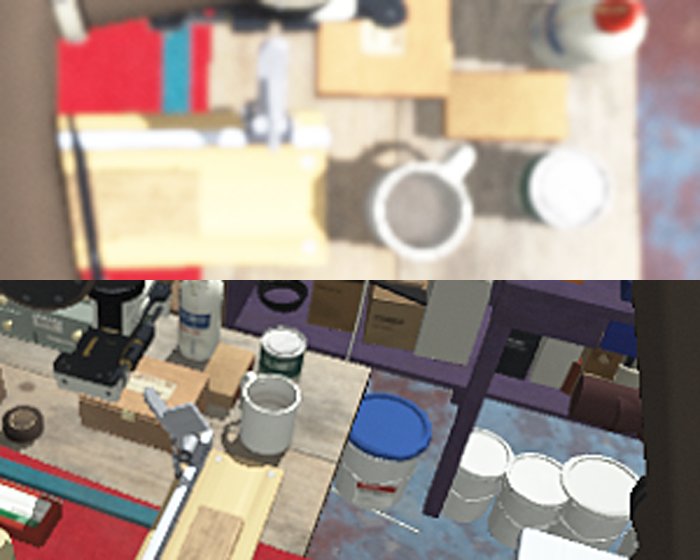

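Call:
jog_arm(deltas=[[[-1, -0.8, -0.03, 0, 0], [-1, -0.8, -0.03, 0, 0], [-1, -0.8, -0.03, 0, 0], [-1, -0.5, -0.02, 0.2, 0], [-1, -0.5, -0.02, 0.2, 0], [-1, -0.6, -0.02, 0.2, 0], [-1, -0.6, -0.02, 0.2, 0], [-1, -0.5, -0.02, 0.2, 0]]])

```text
time_s: 4.5
tcp_pos: [0.6449, -0.0471, 0.182]
eef_rot: [-180.0, 0.6, -178.1]
contact_force: [7.5, 1.2, 7.2]
gripper_width: 0.0006
gripper_force: 3.9
```

Call:
jog_arm(deltas=[[[-1, -0.5, -0.02, 0.13, 0], [-1, -0.5, -0.02, 0.13, 0], [-1, -0.5, -0.02, 0.13, 0], [-1, -0.5, -0.02, 0.1, 0]]])

```text
time_s: 5.0
tcp_pos: [0.623, -0.0481, 0.1854]
eef_rot: [-180.0, 0.3, -178.1]
contact_force: [4.1, 0.3, 4.7]
gripper_width: -0.0001
gripper_force: 2.4
```

Call:
jog_arm(deltas=[[[-1, -0.5, -0.02, 0.05, 0], [-1, -0.5, -0.02, 0.05, 0], [-1, -0.6, -0.02, 0.05, 0], [-1, -0.6, -0.02, 0.05, 0], [-1, -0.6, -0.02, 0.05, 0]]])

```text
time_s: 5.62
tcp_pos: [0.5918, -0.0494, 0.1851]
eef_rot: [180.0, -0.1, -178.2]
contact_force: [2.0, -0.0, -1.2]
gripper_width: 0.0003
gripper_force: 1.1
```

Call:
jog_arm(deltas=[[[-1, -0.6, -0.02, -0.13, 0], [-1, -0.6, -0.02, -0.13, 0], [-1, -0.5, -0.02, -0.13, 0]]])

```text
time_s: 6.0
tcp_pos: [0.5753, -0.05, 0.1818]
eef_rot: [180.0, -0.0, -178.2]
contact_force: [1.5, 0.5, -0.1]
gripper_width: 0.0005
gripper_force: 0.6
```

Call:
jog_arm(deltas=[[[-1, -0.55, -0.02, -0.23, 0], [-1, -0.55, -0.02, -0.23, 0], [-1, -0.55, -0.02, -0.23, 0], [-1, -0.5, -0.02, -0.33, 0]]])

```text
time_s: 6.5
tcp_pos: [0.5539, -0.0509, 0.1715]
eef_rot: [-180.0, -0.0, -178.2]
contact_force: [-0.1, -0.1, 0.4]
gripper_width: 0.0006
gripper_force: 0.0
```

Call:
jog_arm(deltas=[[[-1, -0.5, -0.02, -0.33, 0], [-1, -0.4, -0.01, -0.32, 0], [-1, -0.4, -0.01, -0.35, 0], [-1, 0, 0, 0, 0], [-1, 0, 0, 0, 0], [-1, 0, 0, 0, 0]]])

```text
time_s: 7.25
tcp_pos: [0.5418, -0.0511, 0.162]
eef_rot: [-180.0, 0.0, -178.2]
contact_force: [0.2, -0.4, -0.2]
gripper_width: 0.0001
gripper_force: 0.0
```

```bash
python3 - <<'E'
from h import *
a=r.capture('top');b=r.capture('scene');w=r.capture('wrist')
c=np.zeros((560,700,3),np.uint8);c[:280,:350]=cv2.resize(a[180:260,220:320],(350,280),interpolation=cv2.INTER_CUBIC)
c[:280,350:]=cv2.resize(w[100:340,100:400],(350,280))
c[280:]=cv2.resize(b[150:270,200:500],(700,280),interpolation=cv2.INTER_CUBIC)
cv2.imwrite('pics/c3.png',c)
E
```

```text
(no output)
```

View pics/c3.png

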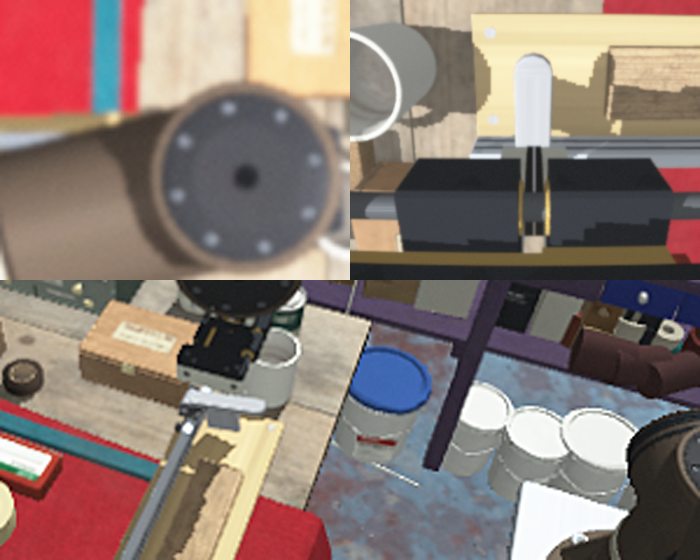

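The stop has snapped over to the front: in the wrist view its arm now points over the bed, centred under the fingers. Next I'll press it down at its end.

Call:
jog_arm(deltas=[[[-1, -1.4, 0, 0, 0], [-1, -1.4, 0, 0, 0], [-1, -1.3, 0, 0, 0], [-1, 0, 0, -1, 0], [-1, 0, 0, -1, 0], [-1, 0, 0, -0.5, 0], [-1, 0, 0, -0.5, 0], [-1, 0, 0, -0.5, 0]]])

```text
time_s: 8.4
tcp_pos: [0.5007, -0.0511, 0.1264]
eef_rot: [-180.0, -0.0, -178.2]
contact_force: [0.5, 0.1, 0.7]
gripper_width: 0.0006
gripper_force: 0.0
```

Call:
jog_arm(deltas=[[[-1, 0, 0, -0.4, 0], [-1, 0, 0, -0.4, 0], [-1, 0, 0, -0.4, 0], [-1, 0, 0, -0.3, 0]]])

```text
time_s: 8.9
tcp_pos: [0.5004, -0.0511, 0.1116]
eef_rot: [-180.0, -0.0, -178.2]
contact_force: [-1.3, 0.2, 1.5]
gripper_width: 0.0007
gripper_force: 0.7
```

Call:
jog_arm(deltas=[[[-1, 0, 0, -0.15, 0], [-1, 0, 0, -0.15, 0], [-1, 0, 0, -0.1, 0], [-1, 0, 0, 0, 0]]])

```text
time_s: 9.4
tcp_pos: [0.5007, -0.0511, 0.1078]
eef_rot: [180.0, 0.0, -178.2]
contact_force: [-0.2, 0.8, -0.4]
gripper_width: 0.0005
gripper_force: 0.0
```

Call:
jog_arm(deltas=[[[-1, 0, 0, -0.1, 0], [-1, 0, 0, 0, 0]]])

```text
time_s: 9.65
tcp_pos: [0.5007, -0.051, 0.1069]
eef_rot: [180.0, 0.0, -178.2]
contact_force: [-0.6, -0.0, 1.3]
gripper_width: 0.0005
gripper_force: 0.2
```

Call:
jog_arm(deltas=[[[-1, 0, 0, -0.1, 0], [-1, 0, 0, 0, 0]]])

```text
time_s: 9.9
tcp_pos: [0.5007, -0.0511, 0.1063]
eef_rot: [-180.0, 0.0, -178.2]
contact_force: [-2.1, 0.5, 5.8]
gripper_width: 0.0006
gripper_force: 2.9
```

Call:
jog_arm(deltas=[[[-1, 0, 0, -0.05, 0], [-1, 0, 0, 0, 0]]])

```text
time_s: 10.15
tcp_pos: [0.5008, -0.0511, 0.1062]
eef_rot: [-180.0, 0.0, -178.2]
contact_force: [-3.3, 1.1, 10.5]
gripper_width: 0.0006
gripper_force: 5.2
```

Call:
jog_arm(deltas=[[[-1, 0, 0, -0.05, 0], [-1, 0, 0, 0, 0]]])

```text
time_s: 10.4
tcp_pos: [0.5008, -0.0511, 0.1061]
eef_rot: [-180.0, 0.0, -178.1]
contact_force: [-5.3, 1.5, 15.0]
gripper_width: 0.0003
gripper_force: 7.4
```

Call:
jog_arm(deltas=[[[-1, 0, 0, -0.02, 0], [-1, 0, 0, 0, 0], [-1, 0, 0, 0, 0]]])

```text
time_s: 10.78
tcp_pos: [0.5007, -0.0511, 0.1061]
eef_rot: [-180.0, 0.1, -178.1]
contact_force: [-6.5, 2.4, 16.5]
gripper_width: 0.0006
gripper_force: 8.4
```

Call:
jog_arm(deltas=[[[-1, 0, 0, 0, 0], [-1, 0, 0, 0, 0], [-1, 0, 0, 0.1, 0], [-1, 0, 0, 0.3, 0], [-1, 0, 0, 1, 0], [-1, 0, 0, 2, 0], [-1, 0, 0, 2, 0], [-1, -0.5, 1.5, 0, 0]]])

```text
time_s: 11.78
tcp_pos: [0.4967, -0.036, 0.1604]
eef_rot: [180.0, 0.2, -178.2]
contact_force: [-1.4, 0.1, -0.7]
gripper_width: 0.0003
gripper_force: 0.0
```

Call:
jog_arm(deltas=[[[-1, -1, 4, 0, 0], [-1, -1, 4, 0, 0], [-1, -1, 4, 0, 0], [-1, -1.1, 3, 0, 0.01], [-1, 0, 0, -3, 0], [-1, 0, 0, -3, 0], [-1, 0, 0, -2, 0], [-1, 0, 0, 0, 0]]])

```text
time_s: 12.78
tcp_pos: [0.4532, 0.1135, 0.0772]
eef_rot: [-179.9, -0.2, -177.6]
contact_force: [0.1, -0.4, 0.6]
gripper_width: 0.0004
gripper_force: 0.0
```

```bash
python3 - <<'E'
from h import *
s=r.get_state();print(s['tcp_pos'])
a=r.capture('top');b=r.capture('scene')
c=np.zeros((560,700,3),np.uint8);c[:280]=cv2.resize(a[190:270,150:350],(700,280),interpolation=cv2.INTER_CUBIC)
c[280:]=cv2.resize(b[170:310,200:400],(400,280),interpolation=cv2.INTER_CUBIC) if 0 else c[280:]
c[280:,:400]=cv2.resize(b[170:310,200:400],(400,280),interpolation=cv2.INTER_CUBIC)
cv2.imwrite('pics/c4.png',c)
E
```

```text
[0.45315583 0.1134815  0.07722239]
```

View pics/c4.png

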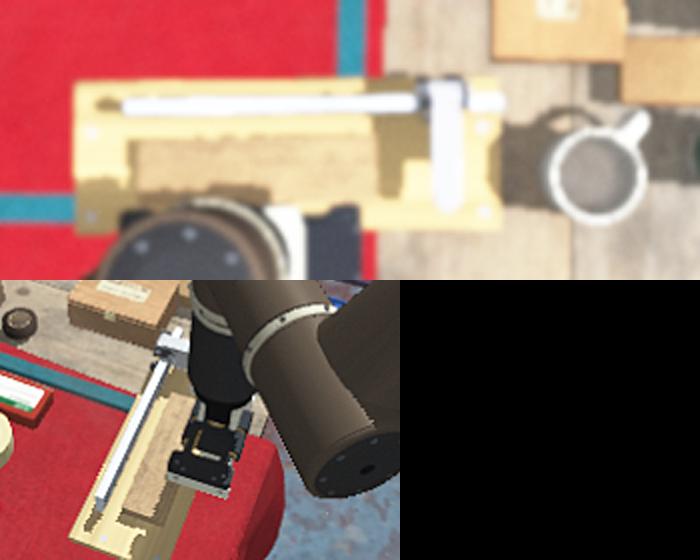

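Call:
jog_arm(deltas=[[[-1, 0, 0, -1.4, 0], [-1, 0, 0, -1, 0], [-1, 0.7, 0.02, 0, 0], [-1, 0.7, 0.02, 0, 0], [-1, 0.4, 0.01, 0, 0], [-1, 0.4, 0.01, 0, 0], [-1, 0.4, 0.01, 0, 0], [-1, 0.3, 0.01, 0, 0]]])

```text
time_s: 13.88
tcp_pos: [0.4834, 0.1144, 0.0546]
eef_rot: [-180.0, -0.0, -177.6]
contact_force: [-1.6, 0.6, 3.1]
gripper_width: 0.0004
gripper_force: 1.2
```

Call:
jog_arm(deltas=[[[-1, 0.3, 0.01, 0, 0], [-1, 0.3, 0.01, 0, 0], [-1, 0.3, 0.01, 0, 0], [-1, 0.3, 0.01, 0, 0]]])

```text
time_s: 14.38
tcp_pos: [0.4958, 0.1151, 0.0546]
eef_rot: [180.0, 0.0, -177.6]
contact_force: [-1.9, 0.4, 0.9]
gripper_width: 0.0003
gripper_force: 0.8
```

Call:
jog_arm(deltas=[[[-1, 0.2, 0.01, 0, 0], [-1, 0.1, 0, 0, 0], [-1, 0.1, 0, 0, 0], [-1, 0, 0, 0, 0]]])

```text
time_s: 14.88
tcp_pos: [0.4992, 0.1152, 0.0546]
eef_rot: [-180.0, -0.0, -177.6]
contact_force: [-4.7, 2.0, 1.6]
gripper_width: 0.0007
gripper_force: 2.2
```

Call:
jog_arm(deltas=[[[-1, 0.1, 0, 0, 0], [-1, 0.1, 0, 0, 0], [-1, 0, 0, 0, 0]]])

```text
time_s: 15.25
tcp_pos: [0.4995, 0.115, 0.0544]
eef_rot: [-180.0, -0.2, -177.6]
contact_force: [-13.0, 6.4, 7.5]
gripper_width: 0.0007
gripper_force: 6.4
```

Call:
jog_arm(deltas=[[[-1, -0.2, 0, 0, 0], [-1, -0.9, 0, 0, 0], [-1, -2, 0, 0, 0], [-1, 0, 0, 3, 0], [-1, 0, 0, 3.5, 0], [-1, 1.3, 4, 0, 0], [-1, 2, 5, 0, 0], [-1, 3.4, 4.6, 0, 0]]])

```text
time_s: 16.25
tcp_pos: [0.538, 0.2529, 0.1205]
eef_rot: [179.9, 0.1, -177.6]
contact_force: [0.6, 0.1, 1.2]
gripper_width: 0.0007
gripper_force: 0.0
```

```bash
python3 - <<'E'
from h import *
s=r.get_state();print(s['tcp_pos'],s['joints'],s['eef_rot'])
E
```

```text
[0.53798693 0.25287086 0.12053496] [ 4.40104433e+01  1.92206351e+01 -1.90832616e+01  2.43632177e-02
 -5.15819754e+01 -1.31593659e+02] [ 1.79938537e+02  9.80429008e-02 -1.77568148e+02]
```

Call:
jog_arm(deltas=[[[-1, 0, 0, 0, 0.174], [-1, 0, 0, 0, 0.174], [-1, 0, 0, 0, 0.174], [-1, 0, 0, 0, 0.174], [-1, 0, 0, 0, 0.174], [-1, 0, 0, 0, 0.174], [-1, 0, 0, 0, 0.174], [-1, 0, 0, 0, 0.174]]])

```text
time_s: 17.25
tcp_pos: [0.5377, 0.2512, 0.1198]
eef_rot: [-180.0, 0.0, -97.5]
contact_force: [-0.3, 0.8, -0.2]
gripper_width: 0.0003
gripper_force: 0.0
```

Call:
jog_arm(deltas=[[[-1, 0, 0, 0, 0.17], [-1, 0, 0, -2.5, 0], [-1, 0, 0, -2.5, 0], [-1, 0, 0, -1.6, 0], [-1, 0, 0, 0, 0], [-1, 0, 0, 0, 0]]])

```text
time_s: 18.0
tcp_pos: [0.5381, 0.2516, 0.0544]
eef_rot: [-179.9, 0.0, -88.1]
contact_force: [-1.0, 0.1, 0.4]
gripper_width: 0.0007
gripper_force: 0.0
```

```bash
python3 - <<'E'
from h import *
s=r.get_state();print(s['tcp_pos'])
i=r.camera_info('top');a=r.capture('top')
c=cv2.resize(a[195:265,160:345],(795,300),interpolation=cv2.INTER_CUBIC)
cv2.imwrite('pics/c5.png',c)
E
```

```text
[0.53812058 0.25156071 0.05442549]
```

View pics/c5.png

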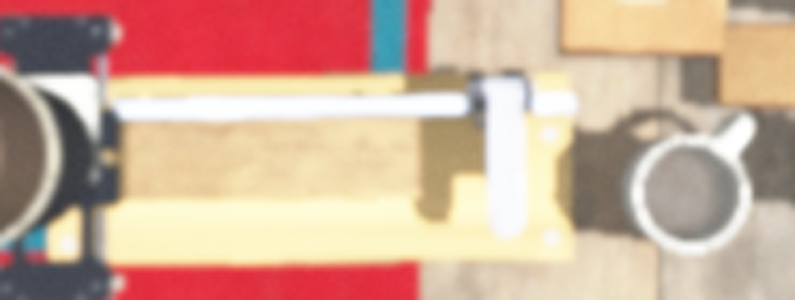

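The top view shows the board flush against the fence bar, the stop level at home, and the fingers at the board's far end. Now I'll slide the board toward the stop.

Call:
jog_arm(deltas=[[[-1, 0.02, -0.6, 0, 0], [-1, 0.02, -0.6, 0, 0], [-1, 0.02, -0.6, 0, 0], [-1, 0.02, -0.5, 0, 0], [-1, 0.02, -0.5, 0, 0], [-1, 0.02, -0.5, 0, 0], [-1, 0.01, -0.5, 0, 0], [-1, 0.01, -0.5, 0, 0]]])

```text
time_s: 19.05
tcp_pos: [0.5389, 0.2084, 0.0538]
eef_rot: [-180.0, 0.0, -88.1]
contact_force: [-2.5, 3.2, 2.4]
gripper_width: 0.0006
gripper_force: 2.0
```

Call:
jog_arm(deltas=[[[-1, 0.02, -0.5, 0, 0], [-1, 0.02, -0.5, 0, 0], [-1, 0.02, -0.5, 0, 0], [-1, 0.01, -0.4, 0, 0], [-1, 0.01, -0.3, 0, 0], [-1, 0, 0, 0, 0]]])

```text
time_s: 19.8
tcp_pos: [0.5397, 0.186, 0.0537]
eef_rot: [180.0, 0.0, -88.1]
contact_force: [-1.1, 1.5, 1.4]
gripper_width: 0.0004
gripper_force: 1.0
```

Call:
jog_arm(deltas=[[[-1, 0.01, -0.3, 0, 0], [-1, 0.01, -0.3, 0, 0], [-1, 0.01, -0.2, 0, 0], [-1, 0, 0, 0, 0]]])

```text
time_s: 20.3
tcp_pos: [0.5401, 0.1779, 0.0537]
eef_rot: [180.0, -0.0, -88.1]
contact_force: [-1.9, 3.1, 0.5]
gripper_width: 0.0006
gripper_force: 1.2
```

Call:
jog_arm(deltas=[[[-1, 0, -0.1, 0, 0], [-1, 0, -0.1, 0, 0], [-1, 0, 0, 0, 0]]])

```text
time_s: 20.68
tcp_pos: [0.5402, 0.176, 0.0537]
eef_rot: [-180.0, -0.0, -88.1]
contact_force: [-2.3, 1.3, 1.5]
gripper_width: 0.0003
gripper_force: 1.1
```

Call:
jog_arm(deltas=[[[-1, 0, -0.1, 0, 0], [-1, 0, 0, 0, 0]]])

```text
time_s: 20.92
tcp_pos: [0.5401, 0.175, 0.0536]
eef_rot: [-180.0, -0.0, -88.1]
contact_force: [-1.6, 2.6, 0.3]
gripper_width: 0.0005
gripper_force: 0.8
```

Call:
jog_arm(deltas=[[[-1, 0, -0.1, 0, 0], [-1, 0, 0, 0, 0]]])

```text
time_s: 21.18
tcp_pos: [0.5402, 0.174, 0.0536]
eef_rot: [-180.0, -0.0, -88.1]
contact_force: [-0.3, 1.8, 0.7]
gripper_width: 0.0005
gripper_force: 0.5
```

Call:
jog_arm(deltas=[[[-1, 0, -0.1, 0, 0], [-1, 0, 0, 0, 0]]])

```text
time_s: 21.42
tcp_pos: [0.5402, 0.1733, 0.0537]
eef_rot: [-180.0, 0.0, -88.1]
contact_force: [-0.4, 1.8, -0.0]
gripper_width: 0.0005
gripper_force: 1.4
```

Call:
jog_arm(deltas=[[[-1, 0, -0.1, 0, 0], [-1, 0, 0, 0, 0]]])

```text
time_s: 21.68
tcp_pos: [0.5402, 0.1732, 0.0537]
eef_rot: [-180.0, 0.1, -88.1]
contact_force: [-1.9, 8.1, -0.1]
gripper_width: 0.0005
gripper_force: 3.6
```

Call:
jog_arm(deltas=[[[-1, 0, -0.07, 0, 0], [-1, 0, 0, 0, 0]]])

```text
time_s: 21.92
tcp_pos: [0.5402, 0.1731, 0.0537]
eef_rot: [-179.9, 0.1, -88.1]
contact_force: [-3.7, 9.3, 0.0]
gripper_width: 0.0004
gripper_force: 5.0
```

Call:
jog_arm(deltas=[[[-1, 0, -0.08, 0, 0], [-1, 0, 0, 0, 0]]])

```text
time_s: 22.18
tcp_pos: [0.5402, 0.173, 0.0538]
eef_rot: [-179.9, 0.2, -88.1]
contact_force: [-5.3, 13.2, -0.1]
gripper_width: 0.0005
gripper_force: 6.7
```

Call:
jog_arm(deltas=[[[-1, 0, -0.04, 0, 0], [-1, 0, 0, 0, 0]]])

```text
time_s: 22.42
tcp_pos: [0.5403, 0.173, 0.0538]
eef_rot: [-179.9, 0.2, -88.1]
contact_force: [-5.7, 14.9, -1.0]
gripper_width: 0.0003
gripper_force: 7.6
```

Call:
jog_arm(deltas=[[[-1, 0, -0.06, 0, 0], [-1, 0, 0, 0, 0], [-1, 0, 0, 0, 0]]])

```text
time_s: 22.8
tcp_pos: [0.5403, 0.1729, 0.0538]
eef_rot: [-179.9, 0.2, -88.1]
contact_force: [-7.1, 18.5, -1.7]
gripper_width: 0.0003
gripper_force: 8.8
```

Call:
jog_arm(deltas=[[[-1, 0, -0.02, 0, 0], [-1, 0, 0, 0, 0], [-1, 0, 0, 0, 0], [-1, 0, 0, 0, 0]]])

```text
time_s: 23.3
tcp_pos: [0.5403, 0.1729, 0.0538]
eef_rot: [-179.9, 0.3, -88.1]
contact_force: [-6.7, 18.7, -0.5]
gripper_width: 0.0003
gripper_force: 9.3
```

Call:
jog_arm(deltas=[[[-1, 0, 0.1, 0, 0], [-1, 0, 0.2, 0, 0], [-1, -0.03, 1, 0, 0], [-1, -0.1, 3, 0, 0], [-1, 0, 0, 4, 0], [-1, 0, 0, 5, 0], [-1, -3, 5, 3, 0], [-1, -3, 5, 3, 0]]])

```text
time_s: 24.3
tcp_pos: [0.4811, 0.3081, 0.2021]
eef_rot: [-180.0, -0.0, -88.2]
contact_force: [1.0, 1.4, -0.3]
gripper_width: 0.0002
gripper_force: 0.0
```

```bash
python3 - <<'E'
from h import *
s=r.get_state();print(s['tcp_pos'],s['contact_force'])
a=r.capture('top')
cv2.imwrite('pics/c6.png',cv2.resize(a[195:265,160:345],(795,300),interpolation=cv2.INTER_CUBIC))
E
```

```text
[0.48106524 0.30813276 0.20208267] [ 0.99232731  1.3516219  -0.25272401]
```

View pics/c6.png

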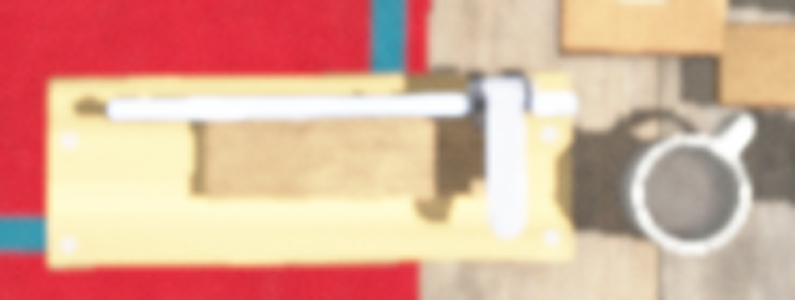

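The board is flush with the bar, its end is under the stop's arm in its shadow, and its far end sits at u≈198 in the crop. That leaves a 290 px board reaching the blade at u≈488, and the hand is clear, so I'll hand in.

Call:
jog_arm(deltas=[[[-1, 0, 0, 0, 0], [-1, 0, 0, 0, 0], [-1, 0, 0, 0, 0], [-1, 0, 0, 0, 0]]])

```text
time_s: 24.85
tcp_pos: [0.4819, 0.3068, 0.2002]
eef_rot: [180.0, -0.1, -88.2]
contact_force: [-0.4, 0.1, 0.3]
gripper_width: 0.0005
gripper_force: 0.0
```

```bash
python3 -c "
from plant import r
print(r.close_job())"
```

```text
the job is handed in; nothing more can be done
None
```

I handed the job in at about 25 s, verdict not shown: the stop was flipped over and pressed home with about 18 N at the wrist, the board slid along the bar and pressed to the blade with about 19 N, and the hand is clear with no bystander touched.

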